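# Turn the hall caddy round and line up the bike-care tins

### The arm

A 6-joint arm with a two-finger parallel gripper is mounted at the origin on the work surface. World frame = base frame: x ahead of the robot, y to its left, z up, the work surface at z = 0. Lengths are in m, angles in degrees, forces in N, time in s.
With the tool pointing down it reaches from about 0.4 to 0.825 m from the base axis. Payload 7 kg.
Tool frame: the origin (TCP) lies midway between the tips of the shut fingers; the grasp point (between the pads) lies ctrl.tcp_to_grasp behind it (ctrl.tcp_to_grasp is the distance from the TCP to the grasp point, in m); z points along the fingers, y is the line along which they close (so a half turn about z gives the same grasp; the last joint's range is limited). The gripper opens to 88 mm and grips with 3 to 60 N. Pads are 19 mm wide; open, the fingers measure 130 mm over their backs; the gripper's body (78 mm by 193 mm) begins 47 mm behind the grasp point.
Start: joints at [88.47, 20.546, 0.682, 0, -70.136, -16.507], TCP at [0.209, 0.642, 0.227] pointing down, gripper open.
Joint ranges: [-176.03, 176.03], [-82.01, 121.73], [-58.28, 71.71], [-173.87, 95.51], [-174.79, -0.11], [-173.66, 173.66]. Speed limits (degrees/s): [136.94, 136.94, 172.46, 180, 180, 180].

### API

Orientations are given as [roll, pitch, yaw] about the fixed x, y, z axes, in that order (R = Rz(yaw) Ry(pitch) Rx(roll)).
In Python, from plant import ctrl, imaging, close_job gives the robot as it stands.
- The arm moves only by the shell command python3 -m crank 'ROWS'. ROWS is JSON, a list of rows, each a list of 3 entries, a list of its own where there are three numbers: the shift along the world's x, y, z in m, then the turn, a rotation vector about the world's x, y, z in degrees, then the opening, from -1 (shut) to 1 (fully open), so that 0 is half open. A call has 1 to 12 rows; each row shifts and turns the commanded pose from where the row before left it; what a row does not reach is not made up. A row lasts 1/10 s, in which the tool goes at most 50 mm and 8.59 degrees, less where a joint would pass 70% of its speed; a pose out of reach is approached as far as the arm can. A call is refused whole if a number of a shift passes 0.05 or a number of a turn 8.59, either way. A call with a gripper value outside its range is refused whole. The fingers move at their own pace and stop on an object; the grip force is fixed at half the most. Time passes only in rows, so rows that do not move let the fingers close. It gives the time, the measured TCP pose, the force, the opening and the grip force at its end, in the units of the state.
- ctrl.get_obs(): the state, without advancing time (a new reading comes with each control period).
- imaging.snapshot(name): name is "scene" or "top" or "wrist"; returns (picture, depth): 480x640x3 uint8, blue, green, red; 480x640 float32, m along the optical axis (not along the pixel's ray), 0 where there is no reading.
- imaging.camera_model(name): a dict with "mtx" (3x3 intrinsics, pixels), "R" (3x3) and "t" (3): a world point X has camera coordinates R X + t. Camera axes: x right, y down, z forward; pixel columns grow to the right and rows downward; lengths in m; the calibration is good to about 2 mm. A picture is of the moment at which its call begins: read the wrist's pose just before it. camera_model takes no time and is no camera call; for the wrist camera it gives the pose at the moment of the call.
- close_job(): hands the job in; it is judged then, once.
The state is a dict: "clock": time; "joint_pos": joint angles; "qvel": joint speeds; "tau": joint torques, N m; "tool_pos": TCP position; "orientation": TCP orientation; "force": force on the tool from outside, world axes, zero at the start; "moment": the same for the moment, N m; "opening": finger opening in m; "gripper_force": force on a finger pad.
Only numpy, scipy, OpenCV 4.12 (cv2) and the standard library are available. Lean on these libraries where they do the work, as an engineer would, in place of code of your own. Each camera call takes 0.05 s, during which the arm holds its last target. There are 200 camera calls.

### The job

Swing the round swivel caddy by its red post, counter-clockwise seen from above, until it comes up against its stop, keeping the green tin standing. Then stand the blue and the yellow bike-care tin on it, gently, so that the three tins make one neat straight row parallel to the wooden back rail, side by side broad face to broad face, with no more than a finger's breadth between neighbours (any order). Leave the keys, carabiner, ring dish and bell where they are.

Things in the scene. Friction and masses are not known exactly. Their poses are not given: they have to be found in the camera images.
- caddy (a joint): angle of the swivel caddy, a white round deck 300 mm across on a rubber foot, its top 40 mm above the bench. 0 to 1.5 rad, growing counter-clockwise seen from above; it starts at 0 and has a hard stop at 1.5. Stiff: about 2 N at the post moves it, and it stays where it is left
- caddy_centre (a point): centre of the deck's top face, on the vertical turning axis; turns with the deck: x points to the wooden back rail (8 mm thick, 200 mm long, 30 mm high, along y at x = +94 mm), the red post stands at x = -125 mm, and y runs along the rail. The caddy as a whole stands at a varying angle: with it at its stop, x points away from the robot within about 20 degrees
- caddy_post (a point): grip point on the upright red post (20 mm diameter, 90 mm tall above the deck), on its axis 65 mm above the deck and 125 mm from the turning axis; turns with the deck
- tin_green: green rectangular tin with a paper label band, standing loose on the deck, square to the rail within 4 degrees, near the deck's y axis and up to 70 mm to either side along it; 60 mm along its x, 40 mm along its y, 85 mm high plus a black cap (26 mm wide, 22 mm high) on top; about 0.3 kg; origin at the centre of its underside
- tin_blue: blue tin of the same kind, standing on the bench to the right; 60 mm along its x, 40 mm along its y, 85 mm high plus a black cap (26 mm wide, 22 mm high) on top; about 0.3 kg; origin at the centre of its underside
- tin_yellow: yellow tin of the same kind, standing on the bench to the right; 60 mm along its x, 40 mm along its y, 85 mm high plus a black cap (26 mm wide, 22 mm high) on top; about 0.3 kg; origin at the centre of its underside
- ring_dish: blue ceramic ring dish, 110 mm across, 32 mm high; origin under its centre
- key1: nickel key lying flat, 60 mm long, 5 mm thick; origin under its middle
- key2: second nickel key, same as key1
- carabiner: steel carabiner lying flat, 90 mm long, 46 mm wide, 10 mm thick; origin under its middle
- bell: red plastic bicycle bell, 60 mm across, 44 mm high, with a black thumb lever reaching 55 mm from its centre; origin under its centre
Not all that is in view belongs to the job. There is more than one size of the tin_yellow; the one meant has the size given above. There is more than one size of the tin_blue; the one meant has the size given above.

How it is judged (in metres and radians):
On the way:
1. the caddy is turned against its stop, the green tin still standing on it, before the other tins are put on it (value of joint caddy above 1.44 rad and angle between tin_green's own z axis and vertical below 0.1 rad and horizontal distance between each of tin_blue, tin_yellow and caddy_centre above 0.16 m), for 0.2 s.
At the end, for the whole second after the job is handed in: Caddy joint above 1.44. All three tins at rest upright (4.5 deg) on the deck, within 140 mm of its axis, y axes parallel to the rail within 10 deg, in one row in any order: neighbouring centres 37 to 67 mm apart along the middle tin's y and within 12 mm along its x (value of joint caddy above 1.44 rad and angle between each of tin_green, tin_blue, tin_yellow's own z axis and vertical below 0.08 rad and z of tin_green in the frame of caddy_centre between -0.006 and 0.006 m and horizontal distance between each of tin_green, tin_blue, tin_yellow and caddy_centre below 0.14 m and angle between the y axis of each of tin_green, tin_blue, tin_yellow and the y axis of caddy_centre, either way round below 0.18 rad and linear speed of each of tin_green, tin_blue, tin_yellow below 0.02 m/s and z of tin_blue in the frame of caddy_centre between -0.006 and 0.006 m and z of tin_yellow in the frame of caddy_centre between -0.006 and 0.006 m and ((x of tin_green in the frame of tin_blue between -0.012 and 0.012 m and y of tin_green in the frame of tin_blue between 0.037 and 0.067 m and x of tin_yellow in the frame of tin_blue between -0.012 and 0.012 m and y of tin_yellow in the frame of tin_blue between -0.067 and -0.037 m) or (x of tin_green in the frame of tin_yellow between -0.012 and 0.012 m and y of tin_green in the frame of tin_yellow between 0.037 and 0.067 m and x of tin_blue in the frame of tin_yellow between -0.012 and 0.012 m and y of tin_blue in the frame of tin_yellow between -0.067 and -0.037 m) or (x of tin_blue in the frame of tin_green between -0.012 and 0.012 m and y of tin_blue in the frame of tin_green between 0.037 and 0.067 m and x of tin_yellow in the frame of tin_green between -0.012 and 0.012 m and y of tin_yellow in the frame of tin_green between -0.067 and -0.037 m) or (x of tin_blue in the frame of tin_yellow between -0.012 and 0.012 m and y of tin_blue in the frame of tin_yellow between 0.037 and 0.067 m and x of tin_green in the frame of tin_yellow between -0.012 and 0.012 m and y of tin_green in the frame of tin_yellow between -0.067 and -0.037 m) or (x of tin_yellow in the frame of tin_green between -0.012 and 0.012 m and y of tin_yellow in the frame of tin_green between 0.037 and 0.067 m and x of tin_blue in the frame of tin_green between -0.012 and 0.012 m and y of tin_blue in the frame of tin_green between -0.067 and -0.037 m) or (x of tin_yellow in the frame of tin_blue between -0.012 and 0.012 m and y of tin_yellow in the frame of tin_blue between 0.037 and 0.067 m and x of tin_green in the frame of tin_blue between -0.012 and 0.012 m and y of tin_green in the frame of tin_blue between -0.067 and -0.037 m))); the robot touches nothing.
It fails at once if a tin is tipped over (tilted beyond 30 degrees) (angle between any of tin_green, tin_blue, tin_yellow's own z axis and vertical above 0.52 rad).
It fails at once if the blue or yellow tin is dropped or rammed onto the deck (contact force above 45 N) (contact force between any of tin_blue, tin_yellow and caddy above 45 N).
It fails at once if a key, the carabiner, the ring dish or the bell is moved more than 30 mm (distance of any of ring_dish, key1, key2, carabiner, bell from where it was at the start of the episode above 0.03 m).
It also fails if it takes over 69 s, if anything falls off the work surface, if the arm or the gripper's body presses on something with over 40 N, if the wrist force passes 120 N, or if a joint passes its speed limit or range.

## Working session

There is one attempt and no reset: what is moved stays moved. The work goes in short steps, Python scripts to look and compute and a shell command to move; the robot and the scene stay as the last step left them, time stands still between calls to the robot, and variables do not carry over. Pictures are saved under pics/ and viewed, at most 10 in all, crops included, and the job is handed in when it is done.

```bash
ls; mkdir -p pics
cat > h.py <<'E'
import numpy as np, cv2
from plant import ctrl, imaging
def world(name, depth, m=None):
    m=m or imaging.camera_model(name); K=np.array(m["mtx"]);R=np.array(m["R"]);t=np.array(m["t"])
    v,u=np.mgrid[0:480,0:640]
    P=np.stack([(u-K[0,2])/K[0,0]*depth,(v-K[1,2])/K[1,1]*depth,depth],-1)
    return (P-t)@R
E
python3 - <<'E'
from h import *
print(ctrl.get_obs(), ctrl.tcp_to_grasp)
for n in("top","scene"):
    p,d=imaging.snapshot(n); cv2.imwrite(f"pics/{n}0.png",p); np.savez(f"{n}0.npz",p=p,d=d,w=world(n,d))
E
```

```text
pics
{'clock': 0.0, 'joint_pos': array([ 8.84720230e+01,  2.05898055e+01,  6.32664977e-01, -2.14183721e-02,
       -7.01346144e+01, -1.65068302e+01]), 'qvel': array([-0.04558344,  0.03706423, -0.01440578,  0.01801666, -0.01072214,
        0.00998945]), 'tau': array([ 1.23243894e-04, -5.82721746e+01,  2.93056011e+01,  6.99725524e+00,
        6.95747993e-03, -1.54233867e-04]), 'tool_pos': array([0.20884317, 0.64135709, 0.22562857]), 'orientation': array([ 1.79906305e+02, -6.76821461e-03, -1.80420960e+01]), 'force': array([ 0.55553095, -0.80046054, -0.0651864 ]), 'moment': array([-0.04957924, -0.00684197, -0.01666204]), 'gripper_force': 0.0, 'opening': 0.08734066777969005} 0.0188
```

View pics/top0.png

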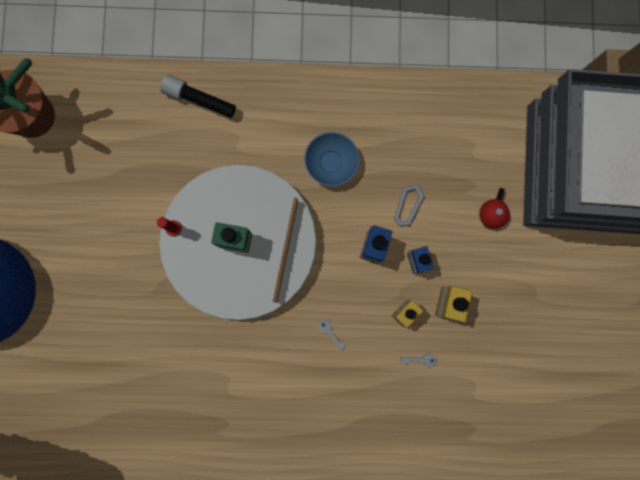

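View pics/scene0.png

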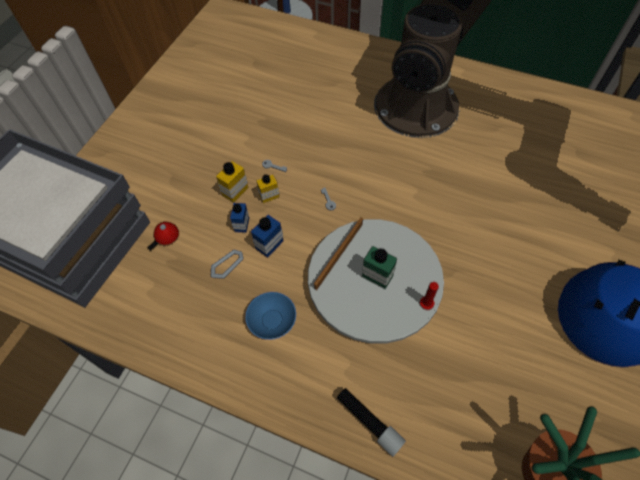

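The top view shows the post at (170,228), green tin at (231,236) and rail at (287,250). There are two blue tins, at (377,244) large and (422,260) small. There are two yellow tins, at (457,305) large and (409,314) small. The large ones should match 60x40x85, so I'll measure all of them.

```bash
cat >> h.py <<'E'
def tins(name,p,w,zmin=.03,zmax=.3):
    hsv=cv2.cvtColor(p,cv2.COLOR_BGR2HSV); out=[]
    for c,(lo,hi) in dict(green=((55,90,20),(90,255,255)),blue=((108,120,20),(125,255,255)),yellow=((18,150,60),(32,255,255)),red=((0,180,60),(5,255,255)),red2=((174,180,60),(180,255,255))).items():
        m=cv2.inRange(hsv,lo,hi)&np.where((w[...,2]>zmin)&(w[...,2]<zmax),255,0).astype(np.uint8)
        n,l,s,cc=cv2.connectedComponentsWithStats(cv2.morphologyEx(m,cv2.MORPH_CLOSE,np.ones((3,3))))
        for i in range(1,n):
            if s[i,4]<60: continue
            q=w[(l==i)&(m>0)]; zt=np.percentile(q[:,2],90); top=q[q[:,2]>zt-.008]
            (x,y),(a,b),th=cv2.minAreaRect((top[:,:2]*1000).astype(np.float32))
            out.append((c,cc[i].round(),zt.round(4),len(top),np.round([x,y,a,b,th],1))); print(*out[-1])
    return out
E
python3 - <<'E'
from h import *
for n in("top","scene"):
    f=np.load(n+"0.npz"); print(n); tins(n,f["p"],f["w"])
f=np.load("top0.npz");w=f["w"];p=f["p"].astype(int)
print("bench z",np.median(w[400:470,200:600,2]))
m=(abs(w[...,2]-.04)<.006)&(p.min(2)>90); m[:, :140]=0; m[:,330:]=0
(x,y),r=cv2.minEnclosingCircle((w[m][:,:2]*1000).astype(np.float32)); print("deck",x,y,r,w[m][:,2].mean())
m=(abs(w[...,2]-.07)<.01); m[:,:265]=0; m[:,310:]=0; m[:190]=0; m[310:]=0
print("rail",cv2.minAreaRect((w[m][:,:2]*1000).astype(np.float32)),w[m][:,2].mean())
c=f["p"][200:340,340:490]; cv2.imwrite("pics/crop1.png",cv2.resize(c,None,fx=5,fy=4.2,interpolation=cv2.INTER_CUBIC))
E
```

```text
top
green [12. 89.] 0.1762 174 [818.  436.3  87.9  27.8   1.2]
green [231. 237.] 0.1283 494 [573.4  77.4  56.5  37.3  81.2]
blue [377. 243.] 0.0888 473 [ 572.  -188.7   38.1   57.5   74.5]
blue [ 13. 289.] 0.0889 559 [471.4 482.  127.9  22.7   4.5]
blue [421. 260.] 0.0702 229 [ 545.3 -277.    42.    29.5   18.7]
yellow [456. 304.] 0.0881 522 [ 463.8 -338.5   40.7   58.8   77.3]
yellow [408. 313.] 0.0671 302 [ 444.  -252.6   29.5   44.3   46.2]
red [495. 213.] 0.0425 343 [ 643.1 -426.6   47.4   45.6   15.9]
red [162. 222.] 0.1325 69 [594.6 195.5  14.5  15.   34.4]
scene
green [379. 263.] 0.1259 363 [579.3  80.1  58.4  39.3  81.9]
green [578. 452.] 0.1743 513 [792.2 482.4  81.3 173.9  30.9]
blue [239. 214.] 0.068 67 [ 550.3 -275.4   44.7   29.3   16.1]
blue [266. 231.] 0.0873 154 [ 577.7 -187.4   38.3   58.4   72. ]
blue [605. 312.] 0.1333 1254 [472.5 542.3 125.4  65.9   4.4]
yellow [231. 176.] 0.0856 267 [ 467.3 -337.3   39.9   61.8   77.1]
yellow [267. 184.] 0.0647 160 [ 447.8 -251.1   29.9   45.    45.4]
red [165. 231.] 0.0407 201 [ 6.485e+02 -4.249e+02  4.430e+01  4.490e+01  3.000e-01]
red [430. 297.] 0.1292 60 [5.999e+02 1.978e+02 1.700e+01 1.460e+01 4.000e-01]
bench z 0.00025903083465903464
deck 670.333984375 118.35053253173828 255.0936737060547 0.04030647631243161
rail ((557.779052734375, -17.848800659179688), (8.269576072692871, 199.4673614501953), 80.17684936523438) 0.06977680315241805
```

View pics/crop1.png

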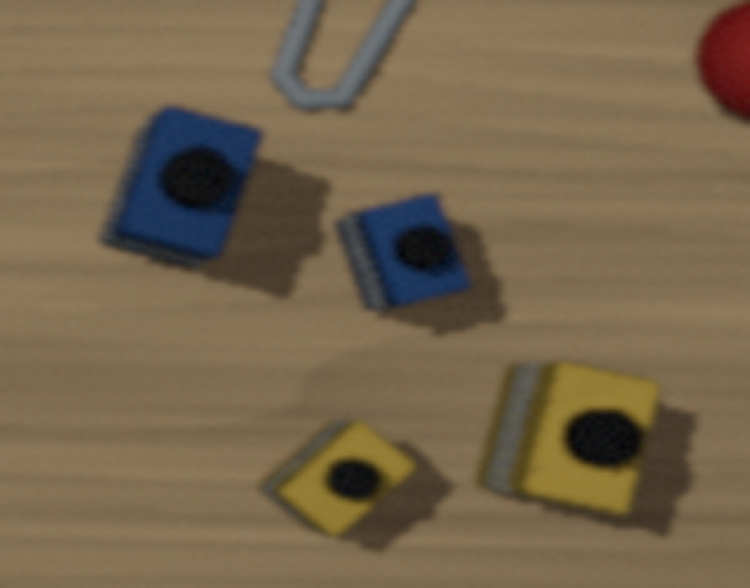

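The crop confirms the choice. Large blue at top-view pixel (377,243) and large yellow at (456,304) measure about 59x39 mm and 85 mm high. The small pair, at about 43x29x65 mm, are decoys. Rail geometry puts the deck centre at about (0.576, 0.075) and the post at about (0.597, 0.198). At the stop the deck x axis will point at about -14°. Next I move above the post.

```bash
python3 -m crank '[[[0.032,-0.0365,0],[0,0,-6.85],0.2],[[0.032,-0.0365,0],[0,0,-6.85],0.2],[[0.032,-0.0365,0],[0,0,-6.85],0.2],[[0.032,-0.0365,0],[0,0,-6.85],0.2],[[0.032,-0.0365,0],[0,0,-6.85],0.2],[[0.032,-0.0365,0],[0,0,-6.85],0.2],[[0.032,-0.0365,0],[0,0,-6.85],0.2],[[0.032,-0.0365,0],[0,0,-6.85],0.2],[[0.032,-0.0365,0],[0,0,-6.85],0.2],[[0.032,-0.0365,0],[0,0,-6.85],0.2],[[0.032,-0.0365,0],[0,0,-6.85],0.2],[[0.032,-0.0365,0],[0,0,-6.85],0.2]]'
python3 -m crank '[[[0,0,0],[0,0,0],0.2],[[0,0,0],[0,0,0],0.2]]'
python3 - <<'E'
from h import *
o=ctrl.get_obs();print(o["tool_pos"],o["orientation"],o["joint_pos"])
m=imaging.camera_model("wrist"); p,d=imaging.snapshot("wrist"); w=world("wrist",d,m); tins("wrist",p,w)
cv2.imwrite("pics/w1.png",p)
q=w[(abs(w[...,2]-.07)<.004)]; print(len(q), cv2.minAreaRect((q[:,:2]*1000).astype(np.float32)) if len(q) else 0)
E
```

```text
clock: 1.3
tool_pos: [0.5939, 0.202, 0.2263]
orientation: [180.0, -0.0, -100.5]
force: [1.0, 0.8, 0.3]
opening: 0.0527
gripper_force: 0.0
clock: 1.5
tool_pos: [0.5933, 0.2025, 0.2257]
orientation: [179.9, -0.0, -100.4]
force: [0.2, 0.3, 0.3]
opening: 0.0526
gripper_force: 0.0
[0.59333327 0.20245424 0.22574927] [ 1.79937079e+02 -4.36516990e-02 -1.00364636e+02] [ 3.66447688e+01  1.61402000e+01 -5.74995400e+00 -1.75136279e-02
 -6.81846811e+01 -4.70029096e+01]
green [306.  58.] 0.1258 4147 [577.1  79.   59.   38.4  80.8]
red [309. 220.] 0.1299 497 [596.8 196.2  17.5  17.7  66.7]
62 ((586.851806640625, 152.28610229492188), (88.73731994628906, 35.81404113769531), 82.09400939941406)
```

View pics/w1.png

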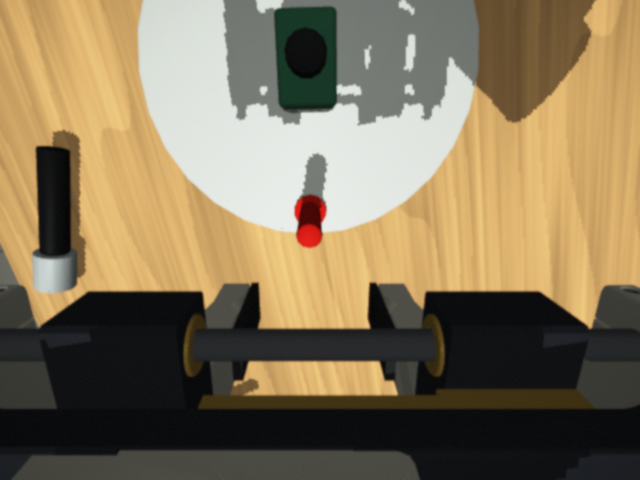

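The wrist view shows the post top at (309,237) and the green tin at (306,58). The measured post (0.597, 0.197) agrees with the model. I descend and cage the post.

```bash
python3 -m crank '[[[0.0035,-0.0055,0],[0,0,0],0.2],[[0,0,-0.035],[0,0,0],0.2],[[0,0,-0.035],[0,0,0],0.2],[[0,0,-0.035],[0,0,0],0.2],[[0,0,-0.035],[0,0,0],0.0],[[0,0,0],[0,0,0],-0.4],[[0,0,0],[0,0,0],-0.4]]'
python3 - <<'E'
import numpy as np
c=np.array([.5757,.074]);a0=80.2
a=np.radians(np.arange(a0,a0+87,4.3)); P=c+.125*np.c_[np.cos(a),np.sin(a)]
print((np.diff(P,axis=0)*1000).round(1).tolist())
E
```

```text
clock: 2.25
tool_pos: [0.5964, 0.199, 0.0872]
orientation: [180.0, -0.1, -100.1]
force: [-0.8, 0.5, 0.2]
opening: 0.0342
gripper_force: 0.0
[[-9.3, 1.2], [-9.4, 0.5], [-9.4, -0.2], [-9.3, -0.9], [-9.2, -1.6], [-9.1, -2.2], [-8.9, -2.9], [-8.7, -3.6], [-8.4, -4.2], [-8.0, -4.8], [-7.6, -5.4], [-7.2, -6.0], [-6.8, -6.5], [-6.2, -7.0], [-5.7, -7.4], [-5.1, -7.9], [-4.5, -8.2], [-3.9, -8.5], [-3.2, -8.8], [-2.6, -9.0]]
```

```bash
python3 -m crank '[[[-0.0093,0.0012,0],[0,0,4.3],-0.4],[[-0.0094,0.0005,0],[0,0,4.3],-0.4],[[-0.0094,-0.0002,0],[0,0,4.3],-0.4],[[-0.0093,-0.0009,0],[0,0,4.3],-0.4],[[-0.0092,-0.0016,0],[0,0,4.3],-0.4],[[-0.0091,-0.0022,0],[0,0,4.3],-0.4],[[-0.0089,-0.0029,0],[0,0,4.3],-0.4],[[-0.0087,-0.0036,0],[0,0,4.3],-0.4],[[-0.0084,-0.0042,0],[0,0,4.3],-0.4],[[-0.008,-0.0048,0],[0,0,4.3],-0.4]]'
```

```text
clock: 3.25
tool_pos: [0.5088, 0.1819, 0.09]
orientation: [-179.6, 0.0, -56.9]
force: [1.5, 3.2, -0.1]
opening: 0.0262
gripper_force: 1.3
```

```bash
python3 -m crank '[[[-0.0076,-0.0054,0],[0,0,4.3],-0.4],[[-0.0072,-0.006,0],[0,0,4.3],-0.4],[[-0.0068,-0.0065,0],[0,0,4.3],-0.4],[[-0.0062,-0.007,0],[0,0,4.3],-0.4],[[-0.0057,-0.0074,0],[0,0,4.3],-0.4],[[-0.0051,-0.0079,0],[0,0,4.3],-0.4],[[-0.0045,-0.0082,0],[0,0,4.3],-0.4],[[-0.0039,-0.0085,0],[0,0,4.3],-0.4],[[-0.003,-0.008,0],[0,0,3],-0.4]]'
```

```text
clock: 4.15
tool_pos: [0.4585, 0.1164, 0.0896]
orientation: [-179.7, -0.2, -19.6]
force: [-0.5, 3.3, 0.8]
opening: 0.0264
gripper_force: 1.2
```

```bash
python3 -m crank '[[[-0.0012,-0.0045,0],[0,0,2.5],-0.4],[[-0.0012,-0.0045,0],[0,0,2],-0.4],[[-0.001,-0.004,0],[0,0,0],-0.4],[[0,0,0],[0,0,0],-0.4]]'
```

```text
clock: 4.55
tool_pos: [0.4545, 0.1024, 0.0884]
orientation: [-179.8, -0.1, -15.4]
force: [-0.3, 1.3, 0.9]
opening: 0.0264
gripper_force: 0.4
```

```bash
python3 -m crank '[[[-0.001,-0.004,0],[0,0,0],-0.4],[[-0.001,-0.004,0],[0,0,0],-0.4],[[0,0,0],[0,0,0],-0.4]]'
```

```text
clock: 4.85
tool_pos: [0.4547, 0.1008, 0.0882]
orientation: [-179.2, -0.3, -15.3]
force: [-8.5, 34.8, -2.1]
opening: 0.0268
gripper_force: 15.9
```

Contact force rose to 35 N with no further motion, so the caddy is at its stop. Now I back off, open, rise and go over the blue tin.

```bash
python3 -m crank '[[[0.001,0.005,0],[0,0,0],-0.4],[[0.001,0.004,0],[0,0,0],0.2],[[0,0,0],[0,0,0],0.2],[[0,0,0.04],[0,0,0],0.2],[[0,0,0.05],[0,0,0],0.2],[[0,0,0.05],[0,0,0],1]]'
python3 -m crank '[[[0.0108,-0.027,0],[0,0,-8.25],1],[[0.0108,-0.027,0],[0,0,-8.25],1],[[0.0108,-0.027,0],[0,0,-8.25],1],[[0.0108,-0.027,0],[0,0,-8.25],1],[[0.0108,-0.027,0],[0,0,-8.25],1],[[0.0108,-0.027,0],[0,0,-8.25],1],[[0.0108,-0.027,0],[0,0,-8.25],1],[[0.0108,-0.027,0],[0,0,-8.25],1],[[0.0108,-0.027,0],[0,0,-8.25],1],[[0.0108,-0.027,0],[0,0,-8.25],1],[[0.0108,-0.027,0],[0,0,-8.25],1],[[0,0,0],[0,0,0],1]]'
cat > look.py <<'E'
from h import *
import sys
o=ctrl.get_obs();print(o["clock"],o["tool_pos"].round(4),o["orientation"].round(1),o["joint_pos"].round(0))
m=imaging.camera_model("wrist"); p,d=imaging.snapshot("wrist"); tins("wrist",p,world("wrist",d,m))
cv2.imwrite(f"pics/{sys.argv[1]}w.png",p)
p,d=imaging.snapshot("top"); w=world("top",d); print("top"); tins("top",p,w); cv2.imwrite(f"pics/{sys.argv[1]}t.png",p)
h=cv2.cvtColor(p,cv2.COLOR_BGR2HSV)
m=(abs(w[...,2]-.07)<.01)&(abs(w[...,0]-.66)<.08)&(abs(w[...,1]-.05)<.14)&(h[...,1]>60)&(h[...,0]<25)
print("rail",cv2.minAreaRect((w[m][:,:2]*1000).astype(np.float32)))
E
python3 look.py a
```

```text
clock: 5.45
tool_pos: [0.4526, 0.1015, 0.2278]
orientation: [179.9, 0.1, -15.4]
force: [1.3, 1.4, -0.2]
opening: 0.0559
gripper_force: 0.0
clock: 6.65
tool_pos: [0.572, -0.1976, 0.2255]
orientation: [179.9, -0.1, -106.5]
force: [0.2, 1.0, -0.2]
opening: 0.0876
gripper_force: 0.0
6.65 [ 0.572  -0.1976  0.2255] [ 1.799e+02 -1.000e-01 -1.065e+02] [ -1.  14.  -9.   0. -67. -16.]
blue [315. 124.] 0.0656 1380 [ 548.3 -278.5   43.2   28.5   17.6]
blue [314. 228.] 0.0857 2035 [ 574.4 -191.8   37.8   57.5   74.7]
yellow [393.  24.] 0.0857 2432 [ 468.  -332.6   26.3   60.4   76.4]
yellow [434. 118.] 0.0645 1500 [ 445.8 -253.5   30.4   45.5   46.9]
red [156.   6.] 0.0371 497 [ 650.6 -409.1   10.2   41.6   74.4]
top
green [12. 89.] 0.1755 175 [818.  436.2  87.6  25.6   1.1]
blue [369. 246.] 0.0924 71 [ 554.6 -166.6   17.    56.3   60.3]
blue [ 13. 289.] 0.0888 570 [470.4 481.4 122.6  23.1   4.2]
blue [422. 264.] 0.0689 136 [ 540.9 -278.1   31.3   28.6   17.8]
yellow [455. 303.] 0.088 494 [ 464.1 -338.4   40.2   58.4   77. ]
yellow [408. 313.] 0.0675 285 [ 443.7 -251.7   29.6   42.7   46.3]
rail ((0.0, 0.0), (0.0, 0.0), 0.0)
```

```bash
python3 -m crank '[[[0.0025,0.007,-0.02],[0,0,1],1],[[0,0,-0.04],[0,0,0],1],[[0,0,-0.04],[0,0,0],1],[[0,0,-0.04],[0,0,0],1],[[0,0,-0.033],[0,0,0],1],[[0,0,0],[0,0,0],0.4],[[0,0,0],[0,0,0],0.1],[[0,0,0],[0,0,0],0.1],[[0,0,0],[0,0,0],0.1],[[0,0,0],[0,0,0],0.1]]'
```

```text
clock: 7.75
tool_pos: [0.5756, -0.1873, 0.0557]
orientation: [-179.8, 0.0, -105.1]
force: [-2.1, 2.4, 7.2]
opening: 0.0602
gripper_force: 30.0
```

```bash
python3 -m crank '[[[0,0,0.02],[0,0,0],0.1],[[0,0,0.04],[0,0,0],0.1],[[0,0,0.04],[0,0,0],0.1],[[0,0,0.04],[0,0,0],0.1],[[0,0,0.04],[0,0,0],0.1],[[0,0,0],[0,0,0],0.1]]'; python3 look.py b
```

```text
clock: 8.35
tool_pos: [0.5776, -0.188, 0.2411]
orientation: [-179.3, 0.1, -105.0]
force: [0.1, 0.3, -2.1]
opening: 0.0599
gripper_force: 30.0
8.35 [ 0.5776 -0.188   0.2411] [-1.793e+02  1.000e-01 -1.050e+02] [  0.  13.  -8.   0. -68. -16.]
blue [323. 111.] 0.0657 1275 [ 548.4 -278.5   43.2   28.1   17.3]
blue [315. 232.] 0.2043 423 [ 572.8 -210.7    1.1   55.2   74.3]
blue [314. 290.] 0.2706 6358 [ 575.3 -200.7   22.6   61.6   74.8]
blue [264. 363.] 0.271 66 [ 596.8 -183.7   22.7    9.2   29.4]
blue [362. 363.] 0.2704 67 [ 564.8 -174.8    9.8   22.    30.4]
yellow [403.  19.] 0.0857 1985 [ 469.  -328.9   21.    60.5   74. ]
yellow [438. 108.] 0.0646 1428 [ 445.9 -253.6   30.3   45.3   46.9]
top
green [12. 89.] 0.1756 162 [818.1 436.2  89.9  25.7   1.4]
blue [ 13. 289.] 0.0889 568 [473.  481.6 120.8  22.7   4. ]
blue [422. 261.] 0.0713 154 [ 543.9 -277.5   37.6   28.9   14.2]
yellow [456. 303.] 0.0884 496 [ 464.2 -338.    40.7   58.3   76.6]
yellow [408. 313.] 0.0672 287 [ 443.9 -251.8   29.3   42.9   47.2]
rail ((0.0, 0.0), (0.0, 0.0), 0.0)
```

```bash
python3 -c "
import cv2,numpy as np
cv2.imwrite('pics/b2.png',np.hstack([cv2.resize(cv2.imread('pics/b'+c+'.png'),(400,300)) for c in 'tw']))"
```

```text
(no output)
```

View pics/b2.png

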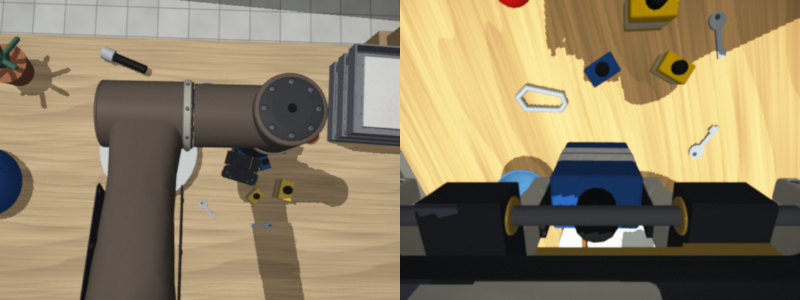

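The picture shows the blue tin held upright in the gripper, with the arm hiding the deck from the top camera. I try the scene camera for the green tin and rail.

```bash
cat > deck.py <<'E'
from h import *
import sys
p,d=imaging.snapshot("scene"); w=world("scene",d); cv2.imwrite(f"pics/{sys.argv[1]}s.png",p)
tins("scene",p,w)
h=cv2.cvtColor(p,cv2.COLOR_BGR2HSV)
m=(abs(w[...,2]-.069)<.006)&(abs(w[...,0]-.66)<.1)&(abs(w[...,1]-.05)<.14)&(h[...,1]>60)&(h[...,0]<25)
print("rail",m.sum(),cv2.minAreaRect((w[m][:,:2]*1000).astype(np.float32)))
E
python3 deck.py b
python3 - <<'E'
import numpy as np
c=np.array([575.7,74]);
r=np.radians(85.94);R=np.array([[np.cos(r),-np.sin(r)],[np.sin(r),np.cos(r)]])
print("green pred",c+R@(np.array([577.1,79])-c),"rail pred",c+R@(np.array([558+2.5,-17.8+1.])-c))
E
```

```text
green [379. 261.] 0.1268 335 [574.1  76.4  39.2  57.4  77.7]
green [578. 452.] 0.1739 522 [792.9 481.6  80.5 171.5  31. ]
blue [261. 184.] 0.2648 92 [ 578.6 -176.5   16.8   59.3   79.7]
blue [248. 211.] 0.1971 60 [ 589.8 -179.3   31.1   65.7   40.6]
blue [605. 312.] 0.1333 1250 [473.5 540.4 122.9  67.9   5.2]
red [407. 227.] 0.1278 52 [457.2 105.5  16.9  14.8   2.4]
red [164. 231.] 0.0414 174 [ 647.7 -425.8   40.2   43.1   88.4]
rail 400 ((667.9075317382812, 53.306968688964844), (197.19879150390625, 10.590763092041016), 75.76153564453125)
green pred [570.81166924  75.75049205] rail pred [665.19595682  52.40940685]
```

View pics/bs.png

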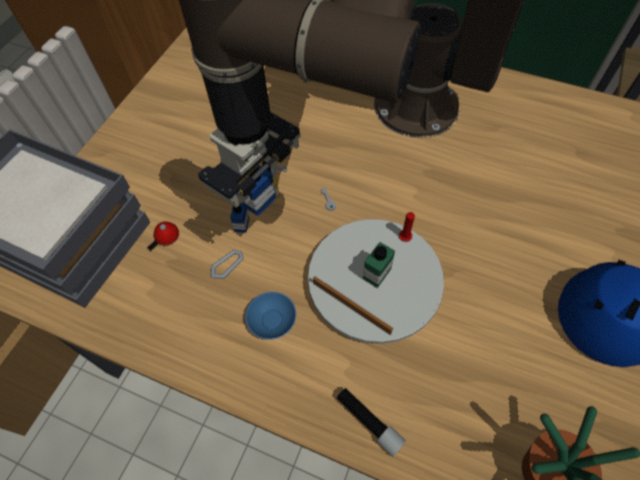

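The scene view shows the caddy at its stop. The green tin stands at (379,261), the rail is near (352,303) and the post at (407,227). The measured positions match the prediction. The blue target is (0.5595, 0.027).

```bash
python3 -m crank '[[[-0.002,0.022,0],[0,0,1],0.1],[[-0.003,0.036,0],[0,0,0],0.1],[[-0.003,0.04,0],[0,0,0],0.1],[[-0.003,0.04,0],[0,0,0],0.1],[[-0.003,0.04,0],[0,0,0],0.1],[[-0.002,0.027,0],[0,0,0],0.1],[[-0.001,0.013,0],[0,0,0],0.1],[[0,0,0],[0,0,0],0.1],[[0,0,0],[0,0,0],0.1]]'; python3 deck.py c; python3 look.py c | head -6
```

```text
clock: 9.4
tool_pos: [0.5573, 0.0303, 0.2327]
orientation: [179.9, -0.1, -104.1]
force: [-0.1, -1.2, -1.8]
opening: 0.0599
gripper_force: 30.0
green [379. 261.] 0.1271 340 [574.   77.   39.1  58.5  76.6]
green [578. 452.] 0.1739 535 [793.1 481.9  80.4 171.2  30.9]
blue [239. 214.] 0.07 56 [ 550.  -274.9   46.7   28.2   12. ]
blue [605. 312.] 0.1336 1228 [474.7 541.5 125.3  65.6   4.2]
yellow [231. 176.] 0.0858 268 [ 467.4 -337.5   41.6   61.6   75.9]
yellow [267. 184.] 0.0641 148 [ 447.5 -251.4   32.    44.8   46.5]
red [407. 228.] 0.1288 49 [457.  104.7  14.8  14.9  17.1]
red [164. 231.] 0.0411 187 [ 647.7 -425.5   46.    41.8   31. ]
rail 407 ((667.6152954101562, 52.49787902832031), (199.1181640625, 10.123727798461914), 76.4551773071289)
9.45 [0.5574 0.03   0.2329] [ 179.9   -0.  -104.1] [ 23.   9. -14.  -0. -67. -37.]
blue [316. 232.] 0.1961 405 [552.3   7.2   1.1  55.2  75.1]
blue [314. 291.] 0.2624 6424 [555.3  17.3  22.4  62.   76.1]
blue [264. 362.] 0.2624 65 [576.9  34.4  23.7   9.4  32.1]
blue [364. 363.] 0.2626 93 [544.8  42.9   9.9  23.2  30.5]
red [439. 268.] 0.1272 221 [454.9  97.4   7.2  17.2  88.9]
```

```bash
python3 -m crank '[[[0.0025,0.0005,-0.02],[0,0,0],0.1],[[0,0,-0.035],[0,0,0],0.1],[[0,0,-0.035],[0,0,0],0.1],[[0,0,-0.025],[0,0,0],0.1],[[0,0,-0.01],[0,0,0],0.1],[[0,0,-0.004],[0,0,0],0.1],[[0,0,0],[0,0,0],0.1],[[0,0,0],[0,0,0],0.1]]'; python3 deck.py d
```

```text
clock: 10.35
tool_pos: [0.5612, 0.0313, 0.1059]
orientation: [-179.9, 0.1, -104.1]
force: [0.2, -0.4, -1.9]
opening: 0.0599
gripper_force: 30.0
green [378. 261.] 0.1276 345 [573.7  76.   40.2  58.4  77.1]
green [578. 452.] 0.1738 527 [792.7 482.   80.5 172.2  31. ]
blue [239. 214.] 0.0689 55 [ 551.4 -275.6   44.    26.9   16.9]
blue [605. 312.] 0.1335 1249 [475.  540.3 122.1  67.9   5.3]
yellow [231. 176.] 0.086 266 [ 467.6 -337.6   40.7   60.7   76.6]
yellow [267. 184.] 0.0651 161 [ 447.3 -251.6   32.2   44.3   46.4]
red [407. 227.] 0.1284 51 [458.3 104.4  15.7  15.5  38.3]
red [165. 231.] 0.0409 203 [ 648.7 -425.7   41.2   46.7   45.1]
rail 409 ((667.4788818359375, 52.58107376098633), (198.304443359375, 10.30274772644043), 75.94708251953125)
```

```bash
python3 -m crank '[[[0,0,-0.003],[0,0,0],0.1],[[0,0,-0.003],[0,0,0],0.1],[[0,0,-0.002],[0,0,0],0.1],[[0,0,0],[0,0,0],0.1],[[0,0,0],[0,0,0],0.1]]'; python3 -m crank '[[[0,0,-0.0015],[0,0,0],0.1],[[0,0,-0.001],[0,0,0],0.1],[[0,0,0],[0,0,0],0.1]]'
```

```text
clock: 10.9
tool_pos: [0.5602, 0.0312, 0.0965]
orientation: [180.0, -0.0, -104.1]
force: [-0.0, -0.9, -2.7]
opening: 0.0597
gripper_force: 30.0
clock: 11.2
tool_pos: [0.5604, 0.0313, 0.0957]
orientation: [-179.9, 0.0, -104.0]
force: [-5.9, 2.0, 12.2]
opening: 0.0599
gripper_force: 30.0
```

Touched down gently at 12 N. Release and rise, then view.

```bash
python3 -m crank '[[[0,0,0.0005],[0,0,0],0.1],[[0,0,0],[0,0,0],0.3],[[0,0,0],[0,0,0],0.6],[[0,0,0],[0,0,0],0.9],[[0,0,0.02],[0,0,0],0.9],[[0,0,0.04],[0,0,0],0.9],[[0,0,0.04],[0,0,0],0.9],[[0,0,0.04],[0,0,0],1],[[0,0,0],[0,0,0],1]]'; python3 look.py e|head -6; python3 deck.py e | grep -v yell
```

```text
clock: 12.1
tool_pos: [0.5634, 0.0317, 0.2408]
orientation: [-179.5, 0.3, -104.0]
force: [0.7, 0.1, -0.1]
opening: 0.0872
gripper_force: 0.0
12.1 [0.5634 0.0317 0.2408] [-179.5    0.3 -104. ] [ 23.   9. -13.   0. -67. -37.]
green [320. 274.] 0.1255 2202 [569.1  66.3  53.9  57.3  77.1]
blue [319. 221.] 0.1256 2522 [560.3  27.   39.   57.7  75.8]
red [448. 266.] 0.1296 449 [454.9 102.9  17.6  17.6  43. ]
top
green [12. 89.] 0.1756 177 [818.  437.2  88.2  27.7   1.9]
green [378. 261.] 0.127 342 [573.6  76.6  39.3  58.9  77.8]
green [578. 452.] 0.174 517 [792.8 482.   80.8 172.3  31. ]
blue [239. 214.] 0.0695 62 [ 548.8 -276.2   45.8   26.8   13. ]
blue [359. 250.] 0.1277 149 [562.5  29.5  38.9  59.   74.4]
blue [605. 312.] 0.1331 1275 [474.  540.7 124.5  68.2   4.5]
red [407. 228.] 0.1285 51 [456.8 105.8  16.7  15.    5.7]
red [164. 231.] 0.041 198 [ 648.8 -425.4   45.2   46.    47. ]
rail 403 ((668.4674072265625, 53.05209732055664), (198.18431091308594, 11.000020980834961), 76.50464630126953)
```

Blue stands 48 mm from green, in line. On to yellow.

```bash
python3 -m crank '[[[-0.0097,-0.0368,0],[0,0,1],1],[[-0.0097,-0.0368,0],[0,0,0],1],[[-0.0097,-0.0368,0],[0,0,0],1],[[-0.0097,-0.0368,0],[0,0,0],1],[[-0.0097,-0.0368,0],[0,0,0],1],[[-0.0097,-0.0368,0],[0,0,0],1],[[-0.0097,-0.0368,0],[0,0,0],1],[[-0.0097,-0.0368,0],[0,0,0],1],[[-0.0097,-0.0368,0],[0,0,0],1],[[-0.0097,-0.0368,0],[0,0,0],1],[[0,0,0],[0,0,0],1],[[0,0,0],[0,0,0],1]]'; python3 look.py f
```

```text
clock: 13.45
tool_pos: [0.4622, -0.3373, 0.2327]
orientation: [179.8, 0.0, -103.2]
force: [-0.2, 0.5, 0.5]
opening: 0.0874
gripper_force: 0.0
13.45 [ 0.4622 -0.3373  0.2327] [ 179.8    0.  -103.2] [-17.  11. -12.  -0. -67.   3.]
blue [247. 286.] 0.0657 887 [ 526.6 -300.8  110.1   42.2   46.7]
yellow [310. 217.] 0.0856 2236 [ 466.1 -339.8   39.9   60.    77.2]
yellow [348. 287.] 0.0644 976 [ 445.3 -253.5   30.7   45.9   47.7]
red [113. 163.] 0.0419 1605 [ 644.  -429.1   45.6   47.6   20.9]
top
green [12. 89.] 0.176 168 [8.177e+02 4.356e+02 8.950e+01 2.480e+01 2.000e-01]
green [233. 240.] 0.1281 487 [568.1  74.6  36.5  56.5  77.2]
blue [258. 246.] 0.1285 506 [557.7  28.4  39.6  57.4  75.2]
blue [ 13. 289.] 0.0889 576 [473.  481.7 124.3  23.2   4.2]
red [497. 210.] 0.0424 251 [ 647.  -430.9   47.4   35.8   49.6]
red [217. 304.] 0.1316 57 [451.9 101.1  14.1  12.9  27.1]
rail ((664.020263671875, 51.24408721923828), (197.77520751953125, 7.804442882537842), 76.11497497558594)
```

```bash
python3 -m crank '[[[0.0035,-0.002,-0.02],[0,0,0.3],1],[[0,0,-0.04],[0,0,0],1],[[0,0,-0.04],[0,0,0],1],[[0,0,-0.04],[0,0,0],1],[[0,0,-0.04],[0,0,0],1],[[0,0,0],[0,0,0],0.4],[[0,0,0],[0,0,0],0.1],[[0,0,0],[0,0,0],0.1],[[0,0,0],[0,0,0],0.1],[[0,0,0],[0,0,0],0.1]]';python3 -m crank '[[[0,0,0.02],[0,0,0],0.1],[[0,0,0.04],[0,0,0],0.1],[[0,0,0.04],[0,0,0],0.1],[[0,0,0.04],[0,0,0],0.1],[[0,0,0.04],[0,0,0],0.1],[[0,0,0.02],[0,0,0],0.1],[[0,0,0],[0,0,0],0.1],[[0,0,0],[0,0,0],0.1]]'; python3 look.py g|head -5
```

```text
clock: 14.55
tool_pos: [0.4674, -0.339, 0.0567]
orientation: [-179.9, -0.0, -102.8]
force: [-2.8, 2.5, 7.4]
opening: 0.06
gripper_force: 30.0
clock: 15.35
tool_pos: [0.4666, -0.3385, 0.2551]
orientation: [-179.9, 0.0, -102.8]
force: [-0.4, 1.0, -3.2]
opening: 0.0598
gripper_force: 30.0
15.35 [ 0.4666 -0.3385  0.2551] [-179.9    0.  -102.8] [-17.  10. -10.  -0. -70.   4.]
blue [239. 277.] 0.0649 117 [ 560.2 -286.4   22.     8.1   18.5]
yellow [314. 235.] 0.2189 479 [ 463.2 -358.9    1.6   58.1   77.4]
yellow [314. 292.] 0.2835 6150 [ 464.7 -349.8   20.9   61.3   76.6]
yellow [262. 365.] 0.2836 194 [ 492.5 -328.     4.6   14.1   77.8]
```

```bash
python3 -m crank '[[[0.006,0.024,0],[0,0,-1.2],0.1],[[0.01,0.04,0],[0,0,0],0.1],[[0.0115,0.0455,0],[0,0,0],0.1],[[0.0115,0.0455,0],[0,0,0],0.1],[[0.0115,0.0455,0],[0,0,0],0.1],[[0.0115,0.0455,0],[0,0,0],0.1],[[0.0115,0.0455,0],[0,0,0],0.1],[[0.0115,0.0455,0],[0,0,0],0.1],[[0.0115,0.0455,0],[0,0,0],0.1],[[0.01,0.04,0],[0,0,0],0.1],[[0.007,0.026,0],[0,0,0],0.1],[[0.0026,0.0126,0],[0,0,0],0.1]]'; python3 -m crank '[[[0,0,0],[0,0,0],0.1],[[0,0,0],[0,0,0],0.1],[[0,0,0],[0,0,0],0.1]]'; python3 look.py i|head -7
```

```text
clock: 16.65
tool_pos: [0.5826, 0.1245, 0.2526]
orientation: [179.9, -0.1, -103.9]
force: [-0.2, -0.9, -2.5]
opening: 0.0599
gripper_force: 30.0
clock: 16.95
tool_pos: [0.5824, 0.1212, 0.2543]
orientation: [180.0, -0.0, -104.0]
force: [0.0, -0.0, -2.6]
opening: 0.0602
gripper_force: 30.0
16.95 [0.5824 0.1212 0.2543] [ 180.   -0. -104.] [ 31.  12.  -7.  -0. -71. -45.]
green [315. 169.] 0.1259 2591 [571.2  74.5  37.9  56.9  77.1]
blue [313. 107.] 0.1259 3037 [560.4  27.4  37.8  58.   76. ]
yellow [314. 236.] 0.2185 457 [578.3 100.7   1.1  55.3  76.1]
yellow [314. 293.] 0.2827 6191 [580.6 110.   21.5  61.5  76.9]
yellow [262. 365.] 0.2826 223 [609.1 131.4   5.1  14.7  75.8]
yellow [365. 365.] 0.2827 224 [565.9 141.7   4.5  14.5  74.2]
```

```bash
python3 -m crank '[[[0,0.0025,-0.02],[0,0,0],0.1],[[0,0,-0.035],[0,0,0],0.1],[[0,0,-0.035],[0,0,0],0.1],[[0,0,-0.03],[0,0,0],0.1],[[0,0,-0.02],[0,0,0],0.1],[[0,0,-0.008],[0,0,0],0.1],[[0,0,-0.003],[0,0,0],0.1],[[0,0,0],[0,0,0],0.1],[[0,0,0],[0,0,0],0.1]]'
```

```text
clock: 17.95
tool_pos: [0.5836, 0.125, 0.1049]
orientation: [-179.9, 0.1, -104.0]
force: [-0.1, -0.1, -2.7]
opening: 0.06
gripper_force: 30.0
```

```bash
python3 -m crank '[[[0,0,-0.003],[0,0,0],0.1],[[0,0,-0.003],[0,0,0],0.1],[[0,0,-0.001],[0,0,0],0.1],[[0,0,0],[0,0,0],0.1],[[0,0,0],[0,0,0],0.1]]'; python3 -m crank '[[[0,0,-0.001],[0,0,0],0.1],[[0,0,-0.001],[0,0,0],0.1],[[0,0,0],[0,0,0],0.1]]'
```

```text
clock: 18.45
tool_pos: [0.5828, 0.1249, 0.0968]
orientation: [-180.0, 0.0, -104.0]
force: [-1.9, 0.5, 1.9]
opening: 0.06
gripper_force: 30.0
clock: 18.75
tool_pos: [0.5833, 0.1248, 0.0967]
orientation: [-179.9, 0.0, -103.9]
force: [-6.3, -0.7, 15.4]
opening: 0.06
gripper_force: 30.0
```

```bash
python3 -m crank '[[[0,0,0.001],[0,0,0],0.1],[[0,0,0],[0,0,0],0.3],[[0,0,0],[0,0,0],0.6],[[0,0,0],[0,0,0],0.9],[[0,0,0.02],[0,0,0],0.9],[[0,0,0.04],[0,0,0],0.9],[[0,0,0.04],[0,0,0],0.9],[[0,0,0.04],[0,0,0],1],[[0,0,0.02],[0,0,0],1],[[0,0,0],[0,0,0],1],[[0,0,0],[0,0,0],1]]'; python3 look.py j|head -6; python3 deck.py j
```

```text
clock: 19.85
tool_pos: [0.5827, 0.125, 0.2554]
orientation: [-180.0, 0.0, -104.0]
force: [0.1, -0.6, -1.3]
opening: 0.0876
gripper_force: 0.0
19.85 [0.5827 0.125  0.2554] [-180.    0. -104.] [ 31.  12.  -7.  -0. -71. -45.]
green [314. 165.] 0.1258 2733 [571.2  75.   39.3  57.5  77.2]
blue [313. 102.] 0.1259 3072 [560.3  27.8  38.5  57.7  74.6]
yellow [313. 221.] 0.1257 2316 [583.9 122.4  38.4  58.1  76. ]
red [447. 163.] 0.13 497 [455.5 104.3  18.1  18.6  89.1]
top
green [376. 263.] 0.1265 259 [582.6  74.7  39.5  40.   79.3]
green [578. 452.] 0.174 518 [792.9 481.6  80.7 172.5  31. ]
blue [239. 214.] 0.0693 56 [ 549.6 -275.5   42.5   27.1   12.7]
blue [358. 252.] 0.1263 131 [568.4  28.5  38.7  44.7  74.2]
blue [605. 312.] 0.1335 1239 [474.  541.5 120.1  66.4   5.1]
yellow [267. 184.] 0.0651 158 [ 447.7 -250.6   31.9   44.5   47.3]
yellow [398. 275.] 0.1262 329 [585.9 123.9  40.4  59.5  76.8]
red [164. 231.] 0.0412 182 [ 647.2 -424.8   44.2   42.2   87.6]
rail 433 ((614.9382934570312, 64.9332275390625), (198.60606384277344, 119.35197448730469), 76.04548645019531)
```

View pics/js.png

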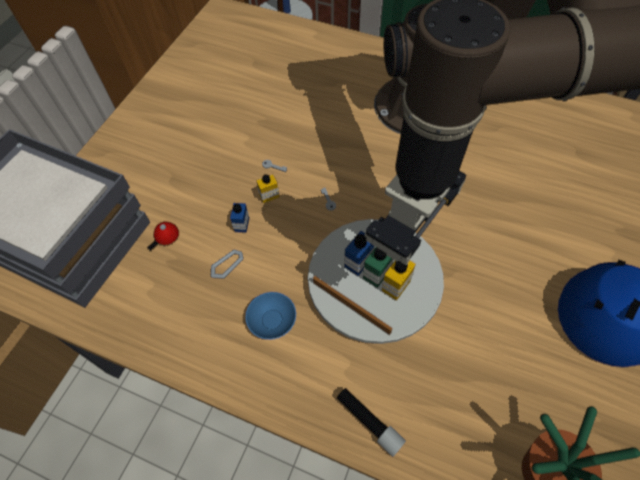

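The blue (358,252), green (377,263) and yellow (398,275) tins stand in one row parallel to the rail. Spacing is about 48–49 mm, the gripper is clear and the other items are undisturbed, so I hand in.

```bash
python3 -c "
from plant import close_job
print(close_job())"
```

```text
the job is handed in; nothing more can be done
None
```

Job handed in at about 20 s on the robot's clock: the caddy is at its stop and the blue, green and yellow tins stand in one straight row parallel to the rail, about 48–49 mm between centres; no verdict came back.

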